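Release the clock-parts trolley and catch it gently on its rail

ROBOT

A 6-joint arm with a two-finger parallel gripper is mounted at the origin on the work surface. World frame = base frame: x ahead of the robot, y to its left, z up, the work surface at z = 0. Lengths are in m, angles in rad, forces in N, time in s.
With the tool pointing down it reaches from about 0.275 to 0.75 m from the base axis. Payload 10.2 kg.
Tool frame: the origin (TCP) lies on the centre line of the jaws, within the pads' length; the fingertips stand 19 mm ahead of it and the grasp point (between the pads) is the TCP; z points along the fingers, y is the line along which they close (so a half turn about z gives the same grasp; the last joint's range is limited). The gripper opens to 85 mm and grips with 20 to 120 N. Pads are 22 mm wide; open, the fingers measure 114 mm over their backs; the gripper's body (76 mm by 85 mm) begins 54 mm behind the grasp point. The pads swing forward as they close: fully open they stand 13 mm farther back than shut.
Start: joints at [-1.389, 0.313, 1.498, -0, 1.331, -0.223], TCP at [0.207, -0.483, 0.25] pointing down, gripper open.
Joint ranges: [-2.94, 2.94], [-0.97, 2.17], [0.19, 2.56], [-1.23, 4.37], [0.02, 3.11], [-2.88, 2.88]. Speed limits (rad/s): [2.39, 2.39, 3.01, 3.14, 3.14, 3.14].

INTERFACE

Orientations are given as a unit quaternion [x, y, z, w].
In Python, from bench import bot, get_image gives the robot as it stands.
- The arm moves only by the tool play_rows, never from a script. Its argument "targets" is a list of rows, each a list of 6 numbers: the shift along the world's x, y, z in m, then the turn, a rotation vector about the world's x, y, z in rad. In form: [[tx, ty, tz, ax, ay, az], ...]. A call has 1 to 20 rows; each row is the pose to reach, as a shift and turn from the pose commanded when the call began; what a row does not reach only later rows make up. A row lasts 1/8 s, in which the tool goes at most 62.5 mm and 10.7 degrees, less where a joint would pass 70% of its speed; a pose out of reach is approached as far as the arm can. A call with a gripper value outside its range is refused whole. "claw" is the finger opening in m, from 0 to 0.0854, set as the call begins (left out, the last holds). The fingers move at their own pace and stop on an object; "force" is the grip in N (left out, the last holds). Time passes only in rows, so rows that repeat a pose let the fingers close. It gives the time, the measured TCP pose, the force, the opening and the grip force at its end, in the units of the state.
- bot.read_state(): the state, without advancing time (a new reading comes with each control period).
- get_image(name): name is "scene" or "top"; returns a dict with "color" (384x512x3 uint8, red, green, blue), "camera_matrix" (3x3 intrinsics, pixels), "view" (4x4, takes a point from world to camera coordinates). Camera axes: x right, y down, z forward; pixel columns grow to the right and rows downward; lengths in m; the calibration is good to about 2 mm. A picture is of the moment at which its call begins. There is no depth.
- bot.job_done(): hands the job in; it is judged then, once.
The state is a dict: "clock": time; "joint_pos": joint angles; "qvel": joint speeds; "joint_efforts": joint torques, N m; "eef_pos": TCP position; "tcp_rot": TCP orientation; "contact_force": force on the tool from outside, world axes, zero at the start; "moment": the same for the moment, N m; "grip_width": finger opening in m; "grasp_force": force on a finger pad.
Only numpy, scipy, OpenCV 4.12 (cv2) and the standard library are available. Lean on these libraries where they do the work, as an engineer would, in place of code of your own. Each camera call takes 0.05 s, during which the arm holds its last target. There are 200 camera calls.

TASK

Push the red release paddle fully down so that the little trolley rolls off down its sloping rail, and leave it alone until its yellow handle has passed the blue band. Then catch it by the handle, gently enough that the brass finial standing loose on it does not fall over, bring it to a standstill before the handle reaches the red end section, and hold it still there for two seconds. Finally ease it slowly down to the end stop, let go and move clear, with the finial still upright on the trolley and the jar, dish and watch around the rail left alone.

Things in the scene. Friction and masses are not known exactly. Their poses are not given: they have to be found in the camera images.
- rail: Fixed sloping aluminium rail, 780 mm long, 50 mm wide, with a blue band and a red end section. Origin: on the bench under its centre line; z up. It slopes DOWN towards its -y end (0.038 rad; its top is 50 mm above the bench at y = -360 and 80 mm at y = 420 in its frame). End post 70 mm high at y = -348. The paddle is on its -x side.
- trolley (a joint): Trolley travel down the rail, m: 0 latched start, handle over the blue band at 0.16, over the start of the red section at 0.47, end stop 0.52. Nominal 0.80 kg with finial (true mass 15 % less to 45 % more), down-slope pull 0.30 N, bearing drag 1.33 N per m/s, dry friction 0.02 N: it nears 0.21 m/s (0.17 to 0.31) with a time constant of about 0.6 s and never stops by itself.
- handle_top (a point): Middle of the top edge of the trolley's yellow handle, an upright fin 12 mm thick along the rail, 26 mm wide across it, 60 mm tall, on the level wooden deck (top 60 mm below this point, 100 mm wide, rim 6 mm high), which reaches 25 mm downhill and 175 mm uphill of the handle. Axes as the rail's: y uphill. The finial stands 125 mm uphill.
- paddle_top (a point): Middle of the top face of the red release paddle, 34 mm across the rail and 124 mm along it, 95 mm to the -x side of the rail's centre line, 80 mm above the bench when up. It is pushed straight down.
- release (a joint): How far the paddle is pushed down, m: 0 up (trolley latched), 0.016 fully down. The trolley is free from about 0.011. Pushing takes about 4 to 6 N; it stays where it is left.
- blue_band (a point): Middle of the blue band on top of the rail (20 mm wide).
- red_start (a point): Uphill edge of the red end section on top of the rail (the section is 105 mm long and reaches to the lower end of the rail).
- finial: Slim turned brass finial standing loose on the trolley, 102 mm tall, 25 mm at its widest, on a 18 mm square foot, about 0.15 kg. Origin: centre of its underside; z along it, up when upright. It topples if the trolley is jerked or stopped with a knock; steady braking below about 1 m/s2 is safe.
- tray_spot (a point): Point on top of the deck, on the blue cloth patch, where the foot of the finial is centred at the start.
- jar: Closed white-capped jar, 56 mm in diameter, 65 mm high, on the bench beyond the rail; leave alone. Origin: centre of its underside.
- dish: White ceramic dish, 70 mm wide and 30 mm high, on the bench beyond the rail; leave alone. Origin: centre of its underside.
- watch: Watch head, 46 mm in diameter and 13 mm high, lying on the bench on the robot's side of the rail; leave alone. Origin: centre of its underside.
Things that resemble listed ones, but are neither listed nor needed, are in the scene too. Several things have the shape of the finial; the one meant has the colours described above.

How it is judged:
By the outcome, as a careful person would: the job done as asked, in the order asked, and still so for the second after the job is handed in, with the robot touching nothing.
It also fails if it takes over 48 s, if anything falls off the work surface, if the arm or the gripper's body presses on something with over 40 N, if the wrist force passes 120 N, or if a joint passes its speed limit or range.

## Working session

There is one attempt and no reset: what is moved stays moved. The work goes in short steps, Python scripts to look and compute and a tool call to move; the robot and the scene stay as the last step left them, time stands still between calls to the robot, and variables do not carry over. Pictures are saved under pics/ and viewed, at most 10 in all, crops included, and the job is handed in when it is done.

Besides the shell and the picture viewer there is one more tool, called after "Emit:" by a JSON object that holds its "op" and its "data", one argument or row to a line. play_rows: Moves the arm, as the interface text tells. Its arguments: {"type":"object","properties":{"targets":{"type":"array"},"claw":{"type":"number"},"force":{"type":"number"}},"required":["targets"]}

```bash
mkdir -p pics; ls
cat > h.py <<'E'
import cv2,numpy as np
from bench import bot,get_image
def save(n,f,crop=None,s=1):
    d=get_image(n);im=d['color'][:,:,::-1]
    if crop: x0,y0,x1,y1=crop;im=im[y0:y1,x0:x1]
    cv2.imwrite(f,cv2.resize(im,None,fx=s,fy=s,interpolation=cv2.INTER_CUBIC));np.savez(n+'.npz',**d)
def ray(n,u,v,z):
    d=np.load(n+'.npz');V=d['view'];R=V[:3,:3];c=-R.T@V[:3,3]
    r=R.T@np.linalg.solve(d['camera_matrix'],[u,v,1]);return c+r*(z-c[2])/r[2]
def proj(n,p):
    d=np.load(n+'.npz');q=d['camera_matrix']@(d['view']@np.r_[p,1])[:3];return q[:2]/q[2]
E
python3 - <<'E'
from h import *
save('top','pics/t1.png',s=1.5625);save('scene','pics/s1.png',s=1.5625)
print(bot.read_state())
E
```

```text
pics
{'clock': 0.1, 'joint_pos': array([-1.38939526e+00,  3.13403826e-01,  1.49831705e+00, -4.89589622e-06,
        1.33096753e+00, -2.23428914e-01]), 'qvel': array([ 2.11653442e-03, -8.61080289e-04, -2.20007967e-03, -2.99951323e-04,
       -4.05321557e-05,  2.24600111e-03]), 'joint_efforts': array([ 2.58437234e-03, -4.12900078e+01, -2.60144252e+01, -1.83578290e-04,
        2.99321713e-03,  1.55252553e-05]), 'eef_pos': array([ 0.20671744, -0.4823888 ,  0.24980386]), 'tcp_rot': array([ 9.79583671e-01,  2.01036143e-01,  9.13517552e-06, -5.47806910e-04]), 'contact_force': array([0.0361903 , 0.64392409, 0.74901522]), 'moment': array([-0.0151649 , -0.03674215,  0.01402002]), 'grasp_force': 0.0, 'grip_width': 0.08526316528369916}
```

View pics/t1.png

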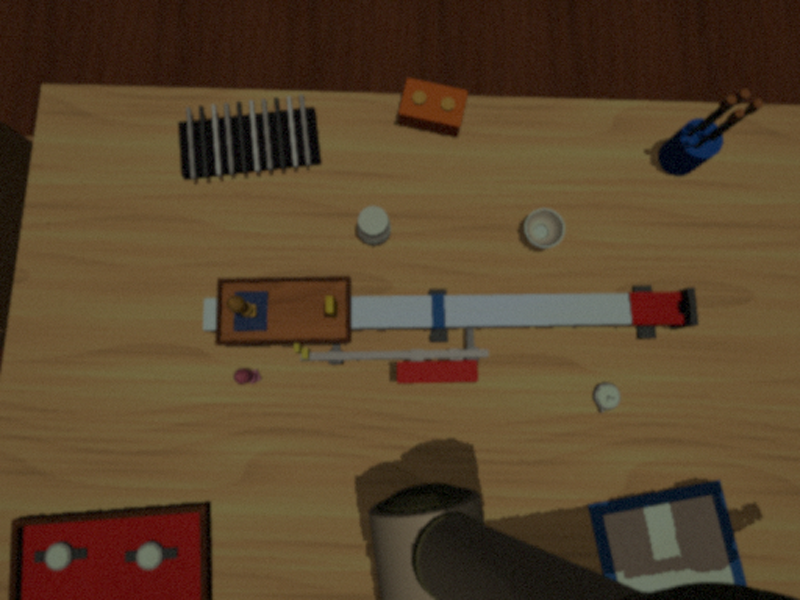

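View pics/s1.png

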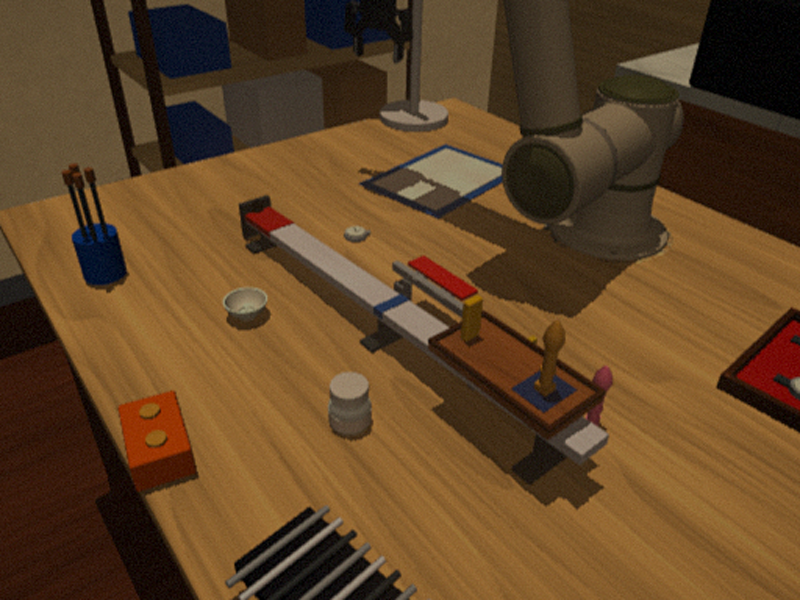

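The top view (800 px wide) shows the trolley handle at (330,306), the blue band at (438,315), the red paddle at (437,371), the red start at (631,309), the jar at (373,225), the dish at (544,229) and the watch at (606,397). Finial candidates are the brass one on the cloth patch (240,305) and a pink lookalike on the bench (246,377). I choose the brass one. Other reds, namely the tray and the end section, are not the paddle. I'll check in a close crop.

Run:
```python
from h import *
save('top','pics/t2.png',(125,165,325,255),4)
save('scene','pics/s2.png',(240,150,400,310),3.7)
```

```text
(no output)
```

View pics/t2.png

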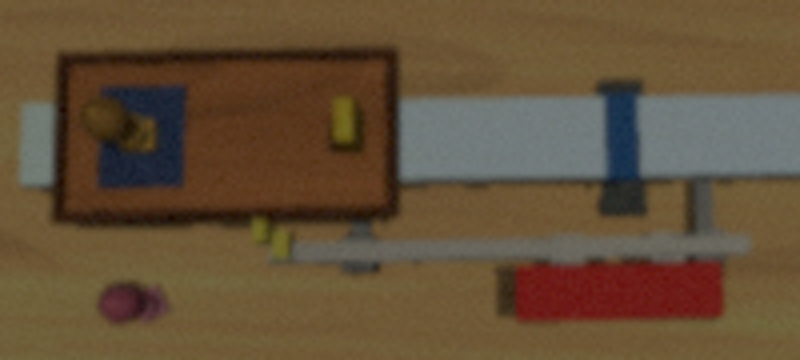

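View pics/s2.png

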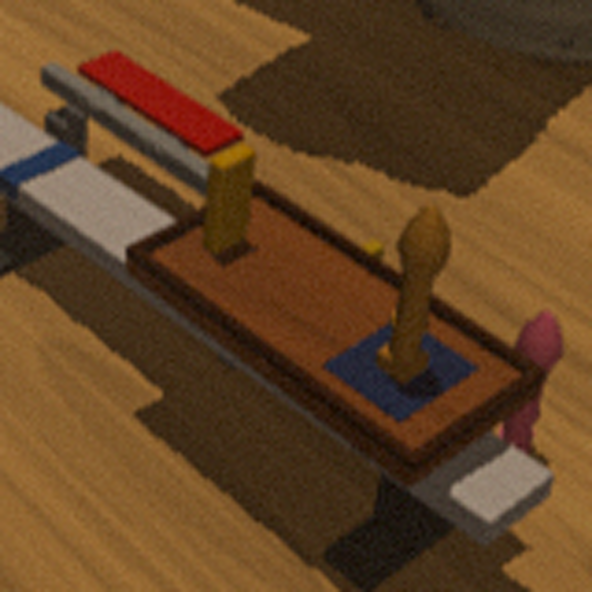

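Run:
```python
from h import *
from scipy.optimize import least_squares as L
b=ray('top',280.75,199.25,.066);r=ray('top',403.8,197.8,.054);p=ray('top',279.9,237.75,.08)
print(b,r,p)
h=L(lambda x:np.r_[proj('top',x)-[211,194.5],proj('scene',x)-[302.7,192.4]],[.5,.1,.17])
print('handle',h.x,h.fun)
e1=ray('top',125+517/4,165+291/4,.08);e2=ray('top',125+722/4,165+291/4,.08);print(e1,e2,np.linalg.norm(e1-e2))
u=(b-r)[:2];u/=np.linalg.norm(u);print('uphill',u,np.linalg.norm(b-r),'yaw',np.arctan2(-u[0],u[1]))
e=ray('top',125+30/4,165+143/4,.08);f=ray('top',690/1.5625,308/1.5625,.051);print(e,f)
w=(e-f)[:2];print('uphill ends',w/np.linalg.norm(w),np.linalg.norm(w))
for s in(0.16,.3,.4,.47,.52):
  print(s,h.x-np.r_[u*s*np.cos(.038),np.sin(.038)*s])
d=np.load('top.npz');V=d['view'];print(-V[:3,:3].T@V[:3,3])
```

```text
[0.54176456 0.02658456 0.066     ] [ 0.55564818 -0.2824702   0.054     ] [0.4476416  0.02820857 0.08      ]
handle [0.53561248 0.18728332 0.15977764] [-0.15361619  0.14068461 -0.18355522 -0.01994768]
[0.44597189 0.08921979 0.08      ] [ 0.44930987 -0.03275013  0.08      ] 0.12201558808295039
uphill [-0.04487757  0.99899249] 0.3095990982449191 yaw 0.04489265230583272
[0.52624373 0.38524222 0.08      ] [ 0.56049348 -0.37919271  0.051     ]
uphill ends [-0.0447591   0.99899781] 0.7652018141155749
0.16 [0.54278771 0.02755991 0.1536991 ]
0.3 [ 0.54906604 -0.11219808  0.14838038]
0.4 [ 0.55355055 -0.21202521  0.1445813 ]
0.47 [ 0.55668972 -0.2819042   0.14192194]
0.52 [ 0.55893198 -0.33181776  0.14002239]
[0.43163193 0.09183777 0.92563919]
```

Handle top at (0.536, 0.187, 0.160), with the uphill direction at yaw 0.045. The crop confirms the brass finial on the blue patch, with the pink one on the bench. I'll press the paddle with one open finger, so the jaws (closing across the rail) stay ready for the chase.

Emit:
{"op": "play_rows", "data": {
  "targets": [
    [0.017,0.04,0,0,0,0.1],
    [0.034,0.08,0,0,0,0.2],
    [0.051,0.12,0,0,0,0.3],
    [0.068,0.16,0,0,0,0.4],
    [0.085,0.2,-0.01,0,0,0.5],
    [0.102,0.24,-0.02,0,0,0.6],
    [0.119,0.28,-0.03,0,0,0.7],
    [0.136,0.32,-0.04,0,0,0.8],
    [0.153,0.36,-0.05,0,0,0.9],
    [0.17,0.4,-0.07,0,0,1.0],
    [0.187,0.44,-0.09,0,0,1.1],
    [0.206,0.473,-0.11,0,0,1.211],
    [0.206,0.473,-0.12,0,0,1.211],
    [0.206,0.473,-0.12,0,0,1.211]
  ],
  "claw": 0.055,
  "force": 20
}}

```text
clock: 1.95
eef_pos: [0.4123, -0.0098, 0.1299]
tcp_rot: [0.691, 0.723, -0.0, -0.001]
contact_force: [0.1, -0.9, -0.3]
grip_width: 0.0551
grasp_force: 0.0
```

Run:
```python
from h import *
print(bot.read_state())
save('top','pics/t3.png',(125,125,345,285),3.6)
save('scene','pics/s3.png',(150,110,400,290),2)
a=cv2.imread('pics/t3.png');
```

```text
{'clock': 1.95, 'joint_pos': array([-3.09540822e-01,  2.20075955e-01,  1.97313706e+00, -2.24433239e-04,
        9.49827410e-01, -3.53640633e-01]), 'qvel': array([-0.01980031, -0.02209569, -0.01426337, -0.00109416,  0.01401611,
        0.00106699]), 'joint_efforts': array([ 9.46639068e-01, -3.03933406e+01, -2.02263379e+01,  2.68019858e-02,
       -1.44357858e-01, -3.28085262e-03]), 'eef_pos': array([ 0.41230046, -0.00980462,  0.12988532]), 'tcp_rot': array([ 6.91297109e-01,  7.22570256e-01, -3.99331328e-04, -6.10625573e-04]), 'contact_force': array([ 0.10402463, -0.87494758, -0.31063527]), 'moment': array([ 0.0160085 , -0.00481298, -0.01007823]), 'grasp_force': 0.0, 'grip_width': 0.05511435216657435}
```

View pics/t3.png

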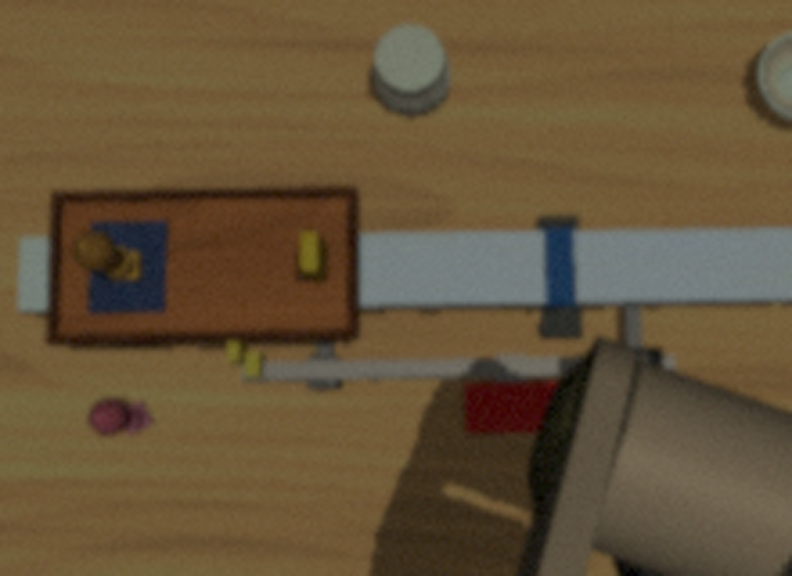

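View pics/s3.png

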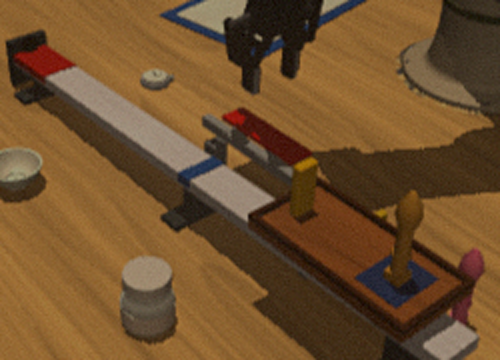

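The gripper is above the paddle's lower end (t3 ~(560,400)) with trolley, handle and finial all unobstructed. I'll lower until contact.

Emit:
{"op": "play_rows", "data": {
  "targets": [
    [0,0,-0.012,0,0,0],
    [0,0,-0.024,0,0,0],
    [0,0,-0.028,0,0,0],
    [0,0,-0.028,0,0,0]
  ]
}}

```text
clock: 2.55
eef_pos: [0.4126, -0.0096, 0.102]
tcp_rot: [0.691, 0.723, -0.0, -0.0]
contact_force: [-0.3, 0.3, -0.7]
grip_width: 0.0552
grasp_force: 0.0
```

Emit:
{"op": "play_rows", "data": {
  "targets": [
    [0,0,-0.003,0,0,0],
    [0,0,-0.005,0,0,0],
    [0,0,-0.005,0,0,0]
  ]
}}

```text
clock: 2.92
eef_pos: [0.4127, -0.0096, 0.0972]
tcp_rot: [0.691, 0.723, -0.0, -0.0]
contact_force: [-0.8, -0.4, 0.4]
grip_width: 0.0553
grasp_force: 0.0
```

Emit:
{"op": "play_rows", "data": {
  "targets": [
    [0,0,-0.003,0,0,0],
    [0,0,-0.005,0,0,0],
    [0,0,-0.005,0,0,0]
  ]
}}

```text
clock: 3.3
eef_pos: [0.4127, -0.0096, 0.0922]
tcp_rot: [0.691, 0.723, -0.0, -0.0]
contact_force: [0.2, -0.2, 0.3]
grip_width: 0.0552
grasp_force: 0.1
```

Emit:
{"op": "play_rows", "data": {
  "targets": [
    [0,0,-0.002,0,0,0],
    [0,0,-0.003,0,0,0],
    [0,0,-0.003,0,0,0]
  ]
}}

```text
clock: 3.68
eef_pos: [0.4127, -0.0096, 0.0892]
tcp_rot: [0.691, 0.723, -0.0, -0.0]
contact_force: [-0.2, -0.3, 0.8]
grip_width: 0.0548
grasp_force: 0.1
```

Emit:
{"op": "play_rows", "data": {
  "targets": [
    [0,0,-0.002,0,0,0],
    [0,0,-0.003,0,0,0],
    [0,0,-0.003,0,0,0]
  ]
}}

```text
clock: 4.05
eef_pos: [0.4127, -0.0096, 0.0861]
tcp_rot: [0.691, 0.723, -0.0, -0.0]
contact_force: [0.2, 0.0, 0.6]
grip_width: 0.0552
grasp_force: 0.0
```

Run:
```python
from h import *
print(bot.read_state()['contact_force'])
save('scene','pics/s4.png',(220,110,350,210),5)
```

```text
[0.18550306 0.00096823 0.60474542]
```

View pics/s4.png

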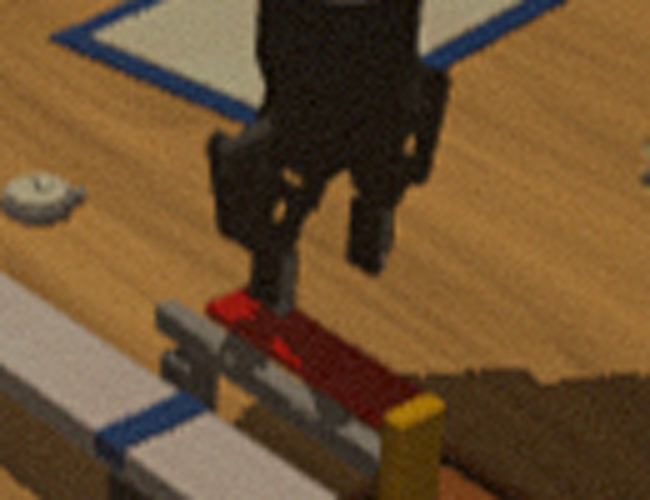

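Run:
```python
from h import *
for z in(.07,.08,.09): print(z,ray('scene',274.4,171.8,z))
for x in(.431,.44,.448,.465): print(x,(proj('scene',[x,-.01,.08])-[220,110])*5)
```

```text
0.07 [ 0.44466886 -0.00587234  0.07      ]
0.08 [0.45465742 0.00577652 0.08      ]
0.09 [0.46464598 0.01742539 0.09      ]
0.431 [289.1662009  279.55707641]
0.44 [275.00736093 285.21942388]
0.448 [262.32104714 290.29288449]
0.465 [235.0429366  301.20183893]
```

Emit:
{"op": "play_rows", "data": {
  "targets": [
    [0,0,-0.002,0,0,0],
    [0,0,-0.003,0,0,0],
    [0,0,-0.003,0,0,0]
  ]
}}

```text
clock: 4.47
eef_pos: [0.4127, -0.0096, 0.0832]
tcp_rot: [0.691, 0.723, -0.0, -0.0]
contact_force: [-0.4, 0.5, 0.0]
grip_width: 0.055
grasp_force: 0.0
```

Emit:
{"op": "play_rows", "data": {
  "targets": [
    [0,0,-0.002,0,0,0],
    [0,0,-0.003,0,0,0],
    [0,0,-0.003,0,0,0]
  ]
}}

```text
clock: 4.85
eef_pos: [0.4127, -0.0096, 0.0802]
tcp_rot: [0.691, 0.723, -0.0, -0.0]
contact_force: [-0.3, 0.1, -0.8]
grip_width: 0.055
grasp_force: 0.0
```

Run:
```python
from h import *
print(bot.read_state()['contact_force'])
save('scene','pics/s5.png',(220,110,350,210),5)
```

```text
[-0.26695513  0.07923864 -0.78775642]
```

View pics/s5.png

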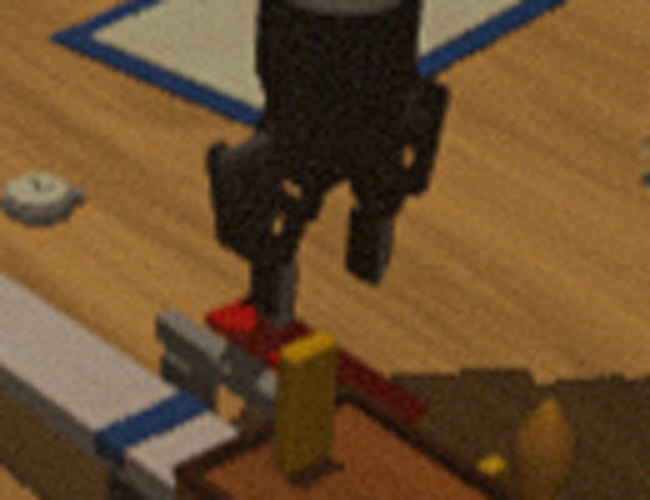

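The picture shows the trolley already released and rolling (handle top at crop (308,348)). Now I'll measure how far it has gone and locate it by code.

```bash
cat >> h.py <<'E'
H0=np.array([.5356,.1873,.1598]);D=np.array([.0449,-.9982,-.038])
S=np.linspace(-.05,.55,601)
def track(n='scene',d=None):
    # s from mean column/row of yellow pixels near the handle's top edge path
    if d is None: d=get_image(n);np.savez(n+'.npz',**d)
    hsv=cv2.cvtColor(d['color'],cv2.COLOR_RGB2HSV)
    m=cv2.inRange(hsv,(20,150,60),(32,255,255))
    k,lab,st,c=cv2.connectedComponentsWithStats(m);out=[]
    for i in range(1,k):
        if st[i,4]<8: continue
        # centroid vs projected fin centre (30 mm below top)
        P=np.array([proj(n,H0+s*D-[0,0,.03]) for s in S]);e=np.linalg.norm(P-c[i],axis=1)
        out.append((S[e.argmin()].round(3),e.min().round(1),st[i,:5].tolist(),c[i].round(1)))
    return out
E
python3 - <<'E'
from h import *
d=dict(np.load('scene.npz'))
for o in track('scene',d):print(o)
p=[281.6,179.6]
e=[np.linalg.norm(proj('scene',H0+s*D)-p) for s in S];print(S[np.argmin(e)],min(e))
print(d['color'][185:200:5,280])
# paddle depth: lower-end corner
print((proj('scene',[.466,-.032,.08])-[220,110])*5,(proj('scene',[.466,-.032,.064])-[220,110])*5)
E
```

```text
(np.float64(0.076), np.float64(10.5), [277, 177, 10, 8, 30], array([281.4, 179.5]))
(np.float64(0.07), np.float64(5.4), [278, 183, 6, 5, 11], array([280.7, 185.1]))
(np.float64(-0.031), np.float64(10.9), [316, 201, 6, 5, 16], array([318.5, 202.7]))
0.060000000000000026 0.11847002454716278
[[80 55 16]
 [74 50  0]
 [76 53  5]]
[205.85182275 281.95032443] [204.99276692 309.15091801]
```

s = 0.060 at t = 4.85 and the paddle is nearly at the bottom. I'll finish the press and move directly to a waiting pose ahead of the handle (s ≈ 0.24).

Emit:
{"op": "play_rows", "data": {
  "targets": [
    [0,0,-0.003,0,0,0],
    [0,-0.015,0.03,0,0,0],
    [0.045,-0.042,0.048,0,0,0],
    [0.09,-0.042,0.048,0,0,0],
    [0.134,-0.042,0.048,0,0,0]
  ]
}}

```text
clock: 5.52
eef_pos: [0.5482, -0.0519, 0.1283]
tcp_rot: [0.691, 0.723, 0.0, 0.0]
contact_force: [-0.7, -0.5, 1.0]
grip_width: 0.0552
grasp_force: 0.0
```

Run:
```python
from h import *
s=bot.read_state();print(s['clock'],s['eef_pos'],s['contact_force'])
d=get_image('scene');np.savez('scene.npz',**d)
for o in track('scene',d):print(o)
im=d['color'][:,:,::-1][110:290,150:400];cv2.imwrite('pics/s6.png',cv2.resize(im,None,fx=3,fy=3))
print(bot.read_state()['clock'])
```

```text
5.525 [ 0.54819243 -0.05192344  0.12827052] [-0.65000219 -0.52445045  0.98727422]
(np.float64(0.212), np.float64(10.7), [240, 152, 5, 6, 8], array([242.1, 154.1]))
(np.float64(0.214), np.float64(2.1), [235, 157, 7, 9, 18], array([237.1, 161.2]))
(np.float64(-0.05), np.float64(20.2), [332, 223, 9, 14, 59], array([335.7, 228.7]))
5.575
```

View pics/s6.png

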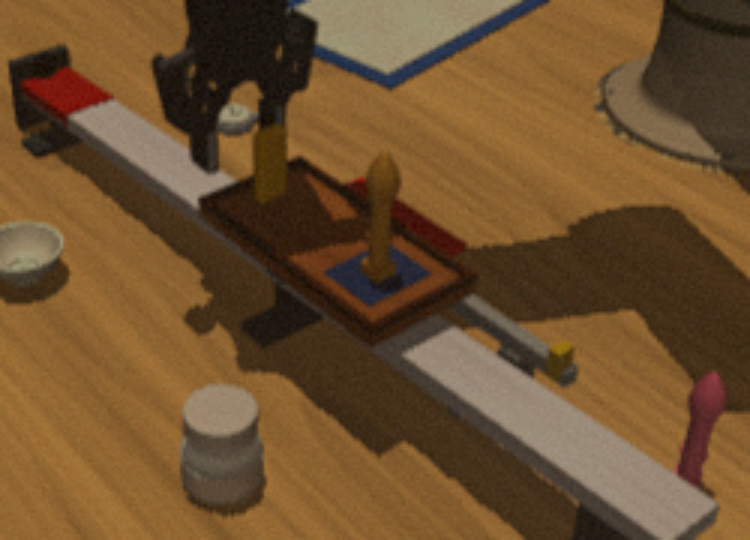

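Finial upright, handle top at crop (272,128), just uphill of the open jaws. I'll compute s and the speed.

Run:
```python
from h import *
P=np.array([proj('scene',H0+s*D) for s in S]);e=np.linalg.norm(P-[240.7,152.4],axis=1);s1=S[e.argmin()];print(s1,e.min())
# top-corner check: pixels per mm
print(proj('scene',H0+.2*D),proj('scene',H0+.21*D))
for v in(.19,.21,.24,.27,.31):
  for m in (.68,.8,.95,1.16):
    tau=m/(.28/v); f=lambda t:v*(t-tau*(1-np.exp(-t/tau)))
    t=np.linspace(0,4,4001);t0=t[np.searchsorted(f(t),.06)];print(v,m,'trel %.2f'%(4.85-t0),'s(5.525) %.3f'%f(t0+.675),'s(5.575) %.3f'%f(t0+.725),'v %.3f'%(v*(1-np.exp(-(t0+.725)/tau))),'v+.5 %.3f'%(v*(1-np.exp(-(t0+1.225)/tau))))
```

```text
0.20000000000000007 1.8812900369880168
[239.61084139 153.9339445 ] [236.90315959 152.27970641]
0.19 0.68 trel 4.18 s(5.525) 0.172 s(5.575) 0.181 v 0.181 v+.5 0.187
0.19 0.8 trel 4.14 s(5.525) 0.169 s(5.575) 0.177 v 0.177 v+.5 0.185
0.19 0.95 trel 4.09 s(5.525) 0.164 s(5.575) 0.173 v 0.171 v+.5 0.181
0.19 1.16 trel 4.02 s(5.525) 0.158 s(5.575) 0.166 v 0.164 v+.5 0.176
0.21 0.68 trel 4.19 s(5.525) 0.180 s(5.575) 0.190 v 0.196 v+.5 0.205
0.21 0.8 trel 4.15 s(5.525) 0.175 s(5.575) 0.185 v 0.190 v+.5 0.201
0.21 0.95 trel 4.10 s(5.525) 0.170 s(5.575) 0.179 v 0.184 v+.5 0.197
0.21 1.16 trel 4.03 s(5.525) 0.163 s(5.575) 0.172 v 0.174 v+.5 0.190
0.24 0.68 trel 4.21 s(5.525) 0.190 s(5.575) 0.201 v 0.217 v+.5 0.230
0.24 0.8 trel 4.17 s(5.525) 0.184 s(5.575) 0.194 v 0.209 v+.5 0.225
0.24 0.95 trel 4.12 s(5.525) 0.177 s(5.575) 0.187 v 0.200 v+.5 0.218
0.24 1.16 trel 4.05 s(5.525) 0.170 s(5.575) 0.179 v 0.188 v+.5 0.209
0.27 0.68 trel 4.22 s(5.525) 0.199 s(5.575) 0.210 v 0.236 v+.5 0.254
0.27 0.8 trel 4.18 s(5.525) 0.191 s(5.575) 0.203 v 0.226 v+.5 0.247
0.27 0.95 trel 4.13 s(5.525) 0.184 s(5.575) 0.194 v 0.214 v+.5 0.238
0.27 1.16 trel 4.06 s(5.525) 0.175 s(5.575) 0.185 v 0.200 v+.5 0.225
0.31 0.68 trel 4.24 s(5.525) 0.208 s(5.575) 0.221 v 0.258 v+.5 0.283
0.31 0.8 trel 4.19 s(5.525) 0.200 s(5.575) 0.212 v 0.245 v+.5 0.273
0.31 0.95 trel 4.14 s(5.525) 0.191 s(5.575) 0.202 v 0.231 v+.5 0.261
0.31 1.16 trel 4.07 s(5.525) 0.180 s(5.575) 0.191 v 0.214 v+.5 0.245
```

Emit:
{"op": "play_rows", "data": {
  "targets": [
    [0.0003,-0.0065,-0.0002,0,0,0],
    [0.0015,-0.0335,-0.0013,0,0,0]
  ],
  "claw": 0.015,
  "force": 20
}}

```text
clock: 5.82
eef_pos: [0.5489, -0.0849, 0.1268]
tcp_rot: [0.691, 0.723, 0.001, 0.001]
contact_force: [15.7, -0.4, -4.8]
grip_width: 0.0258
grasp_force: 29.6
```

Gripped (width 25.8 mm) at matching speed. I'll brake smoothly.

Emit:
{"op": "play_rows", "data": {
  "targets": [
    [0.0012,-0.0245,-0.0009,0,0,0],
    [0.0022,-0.0435,-0.0016,0,0,0],
    [0.003,-0.057,-0.0021,0,0,0],
    [0.0034,-0.065,-0.0024,0,0,0],
    [0.0036,-0.069,-0.0026,0,0,0],
    [0.0037,-0.07,-0.0026,0,0,0],
    [0.0037,-0.07,-0.0026,0,0,0],
    [0.0037,-0.07,-0.0026,0,0,0]
  ]
}}

```text
clock: 6.82
eef_pos: [0.5521, -0.1552, 0.1242]
tcp_rot: [0.691, 0.723, 0.001, 0.001]
contact_force: [10.5, -0.5, -6.6]
grip_width: 0.0256
grasp_force: 29.2
```

Run:
```python
from h import *
print(bot.read_state()['contact_force'])
save('scene','pics/s7.png',(150,90,400,270),3)
```

```text
[10.45452511 -0.51999261 -6.64593089]
```

View pics/s7.png

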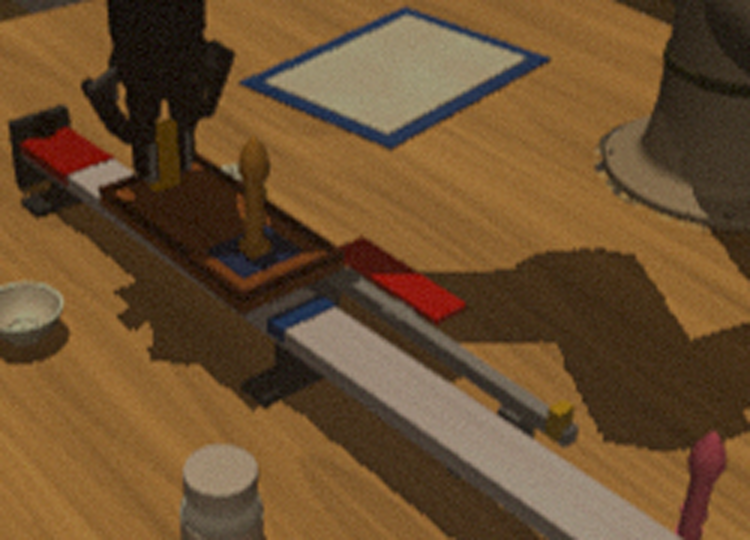

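The finial is upright on the patch (255,240), the trolley is at rest with the handle at (165,150), short of the red. I'll hold here, then ease down.

Emit:
{"op": "play_rows", "data": {
  "targets": [
    [0,0,0,0,0,0],
    [0,0,0,0,0,0],
    [0,0,0,0,0,0],
    [0,0,0,0,0,0],
    [0,0,0,0,0,0],
    [0,0,0,0,0,0],
    [0,0,0,0,0,0],
    [0,0,0,0,0,0],
    [0,0,0,0,0,0],
    [0,0,0,0,0,0],
    [0,0,0,0,0,0],
    [0,0,0,0,0,0],
    [0,0,0,0,0,0],
    [0,0,0,0,0,0],
    [0,0,0,0,0,0],
    [0,0,0,0,0,0],
    [0,0,0,0,0,0],
    [0,0,0,0,0,0],
    [0,0,0,0,0,0],
    [0,0,0,0,0,0]
  ]
}}

```text
clock: 9.38
eef_pos: [0.5521, -0.1552, 0.1242]
tcp_rot: [0.691, 0.723, 0.001, 0.001]
contact_force: [9.7, 0.3, -6.0]
grip_width: 0.0262
grasp_force: 29.2
```

Emit:
{"op": "play_rows", "data": {
  "targets": [
    [0.0001,-0.002,-0.0001,0,0,0],
    [0.0003,-0.006,-0.0002,0,0,0],
    [0.0005,-0.01,-0.0004,0,0,0],
    [0.0007,-0.015,-0.0006,0,0,0],
    [0.0009,-0.02,-0.0008,0,0,0],
    [0.0011,-0.025,-0.001,0,0,0],
    [0.0013,-0.03,-0.0011,0,0,0],
    [0.0016,-0.035,-0.0013,0,0,0],
    [0.0018,-0.04,-0.0015,0,0,0],
    [0.002,-0.045,-0.0017,0,0,0],
    [0.0022,-0.05,-0.0019,0,0,0],
    [0.0025,-0.055,-0.0021,0,0,0],
    [0.0027,-0.06,-0.0023,0,0,0],
    [0.0029,-0.065,-0.0025,0,0,0],
    [0.0031,-0.07,-0.0027,0,0,0],
    [0.0034,-0.075,-0.0029,0,0,0],
    [0.0036,-0.08,-0.003,0,0,0],
    [0.0038,-0.084,-0.0032,0,0,0],
    [0.0039,-0.087,-0.0033,0,0,0],
    [0.004,-0.088,-0.0033,0,0,0]
  ]
}}

```text
clock: 11.88
eef_pos: [0.5561, -0.2431, 0.1208]
tcp_rot: [0.691, 0.723, 0.001, 0.001]
contact_force: [10.6, 0.8, -5.6]
grip_width: 0.0252
grasp_force: 29.3
```

Emit:
{"op": "play_rows", "data": {
  "targets": [
    [0.0001,-0.002,-0.0001,0,0,0],
    [0.0003,-0.006,-0.0002,0,0,0],
    [0.0005,-0.01,-0.0004,0,0,0],
    [0.0007,-0.015,-0.0006,0,0,0],
    [0.0009,-0.02,-0.0008,0,0,0],
    [0.0011,-0.025,-0.001,0,0,0],
    [0.0013,-0.03,-0.0011,0,0,0],
    [0.0016,-0.035,-0.0013,0,0,0],
    [0.0018,-0.04,-0.0015,0,0,0],
    [0.002,-0.045,-0.0017,0,0,0],
    [0.0022,-0.05,-0.0019,0,0,0],
    [0.0025,-0.055,-0.0021,0,0,0],
    [0.0027,-0.06,-0.0023,0,0,0],
    [0.0029,-0.064,-0.0025,0,0,0],
    [0.003,-0.067,-0.0026,0,0,0],
    [0.0031,-0.069,-0.0027,0,0,0],
    [0.0032,-0.071,-0.0028,0,0,0],
    [0.0033,-0.073,-0.0029,0,0,0],
    [0.0034,-0.074,-0.0029,0,0,0]
  ]
}}

```text
clock: 14.25
eef_pos: [0.5595, -0.3169, 0.118]
tcp_rot: [0.691, 0.723, 0.001, 0.001]
contact_force: [9.3, -0.0, -3.0]
grip_width: 0.0252
grasp_force: 29.5
```

Emit:
{"op": "play_rows", "data": {
  "targets": [
    [0,-0.001,0,0,0,0],
    [0.0001,-0.002,-0.0001,0,0,0],
    [0.0001,-0.003,-0.0001,0,0,0],
    [0.0002,-0.004,-0.0002,0,0,0],
    [0.0002,-0.005,-0.0002,0,0,0],
    [0.0002,-0.006,-0.0002,0,0,0]
  ]
}}

```text
clock: 15.0
eef_pos: [0.5598, -0.3228, 0.1178]
tcp_rot: [0.691, 0.723, 0.001, 0.001]
contact_force: [9.7, -0.8, -3.9]
grip_width: 0.0255
grasp_force: 29.5
```

Emit:
{"op": "play_rows", "data": {
  "targets": [
    [0,-0.001,0,0,0,0],
    [0.0001,-0.002,-0.0001,0,0,0],
    [0.0001,-0.003,-0.0001,0,0,0],
    [0.0002,-0.004,-0.0002,0,0,0],
    [0.0002,-0.005,-0.0002,0,0,0]
  ]
}}

```text
clock: 15.62
eef_pos: [0.56, -0.3278, 0.1176]
tcp_rot: [0.691, 0.723, 0.001, 0.001]
contact_force: [9.1, 0.6, -3.8]
grip_width: 0.0255
grasp_force: 29.5
```

Emit:
{"op": "play_rows", "data": {
  "targets": [
    [0,-0.001,0,0,0,0],
    [0.0001,-0.002,-0.0001,0,0,0],
    [0.0001,-0.003,-0.0001,0,0,0]
  ]
}}

```text
clock: 16.0
eef_pos: [0.5601, -0.3302, 0.1175]
tcp_rot: [0.691, 0.723, 0.001, 0.0]
contact_force: [9.2, 6.3, -0.6]
grip_width: 0.0258
grasp_force: 29.7
```

Emit:
{"op": "play_rows", "data": {
  "targets": [
    [0,-0.001,0,0,0,0],
    [0.0001,-0.002,-0.0001,0,0,0],
    [0.0001,-0.003,-0.0001,0,0,0]
  ]
}}

```text
clock: 16.38
eef_pos: [0.5601, -0.3303, 0.1174]
tcp_rot: [0.69, 0.723, 0.003, -0.003]
contact_force: [3.8, 22.4, 5.2]
grip_width: 0.0257
grasp_force: 30.4
```

At the end stop. I'll relieve the push, release and lift clear.

Emit:
{"op": "play_rows", "data": {
  "targets": [
    [0,0.001,0,0,0,0],
    [0,0.002,0,0,0,0],
    [0,0.003,0,0,0,0],
    [0,0.003,0,0,0,0]
  ]
}}

```text
clock: 16.88
eef_pos: [0.5601, -0.3302, 0.1175]
tcp_rot: [0.691, 0.723, 0.001, 0.0]
contact_force: [8.3, 2.6, -0.5]
grip_width: 0.0253
grasp_force: 29.7
```

Emit:
{"op": "play_rows", "data": {
  "targets": [
    [0,0,0,0,0,0],
    [0,0,0,0,0,0],
    [0,0,0,0,0,0],
    [0,0,0,0,0,0],
    [0,0,0.01,0,0,0],
    [0,0,0.025,0,0,0],
    [0,0,0.05,0,0,0],
    [0,0,0.08,0,0,0],
    [0,0,0.11,0,0,0],
    [-0.01,0,0.14,0,0,0],
    [-0.05,-0.02,0.15,0,0,0],
    [-0.09,-0.04,0.15,0,0,0],
    [-0.13,-0.05,0.15,0,0,0],
    [-0.15,-0.05,0.15,0,0,0],
    [-0.15,-0.05,0.15,0,0,0]
  ],
  "claw": 0.06
}}

```text
clock: 18.75
eef_pos: [0.4093, -0.3814, 0.2691]
tcp_rot: [0.692, 0.722, -0.0, 0.001]
contact_force: [0.5, -0.5, -0.3]
grip_width: 0.0598
grasp_force: 0.0
```

Run:
```python
from h import *
d=get_image('scene');np.savez('scene.npz',**d)
for o in track('scene',d):print(o)
hsv=cv2.cvtColor(d['color'],cv2.COLOR_RGB2HSV)
p0=H0+.52*D+[-.0449*-.0-.0056,.125,-.06]
for z in(0,.05,.1):
  q=proj('scene',p0+[0,0,z]);u,v=q.round().astype(int);print(z,q.round(1));print([tuple(d['color'][v,u+k].tolist()) for k in(-12,-8,-4,0,4,8,12)])
# silhouette: brass mask extents near
u,v=proj('scene',p0+[0,0,.05]).round().astype(int)
m=cv2.inRange(hsv,(12,130,40),(30,255,255))[v-45:v+35,u-20:u+20]
for r in m[::3]:print(''.join('#' if c else '.' for c in r))
print('handle top expect',proj('scene',H0+.52*D),bot.read_state()['contact_force'])
```

```text
(np.float64(0.55), np.float64(6.8), [164, 109, 8, 5, 23], array([167. , 110.7]))
(np.float64(0.525), np.float64(0.5), [165, 118, 5, 4, 9], array([167.6, 119.8]))
(np.float64(0.507), np.float64(4.9), [167, 123, 5, 7, 10], array([168.5, 125.6]))
(np.float64(-0.05), np.float64(20.5), [332, 224, 9, 12, 57], array([336.3, 228.5]))
0 [194.2 147.4]
[(32, 37, 47), (37, 40, 54), (44, 39, 44), (64, 38, 8), (36, 30, 21), (33, 38, 50), (41, 38, 43)]
0.05 [193.  130.4]
[(100, 52, 16), (105, 58, 16), (102, 50, 18), (81, 50, 16), (92, 65, 15), (141, 94, 48), (134, 96, 48)]
0.1 [191.7 112.5]
[(139, 93, 48), (130, 92, 45), (136, 92, 45), (104, 64, 22), (133, 93, 49), (119, 83, 36), (134, 94, 45)]
........................################
...........#.###########################
########################################
########################################
########################################
########################################
########################################
########################################
########################################
########################################
########################################
########################################
###.......##############################
##.#.######..###########################
#######.#######..#######################
.###.#..##.###...#######################
.##########.#.#########...##############
######.#####.############.###...########
###.##.##########.######..###.##....####
#####.##.##.############......######..#.
#####.#..........#########.........####.
..######............##.............###.#
#.#...#.####.............####.....#.....
..#####...##.#.##.#######.......####.##.
.......#.###.#.#.#....####..###.#.....##
##########.####.###..#####..............
##############.###......................
handle top expect [167.74210683 110.02627483] [-0.01101865  0.17630014  0.16722106]
```

Handle is at the stop position, and the finial's brass pixels lie along the upright axis. As a last check, I'll measure the paddle depth against the first picture, since it had to go fully down.

Run:
```python
from h import *
K=3.125
a=cv2.resize(cv2.imread('pics/s1.png'),(1600,1200),interpolation=cv2.INTER_CUBIC)
b=cv2.resize(np.load('scene.npz')['color'][:,:,::-1].copy(),(1600,1200),interpolation=cv2.INTER_CUBIC)
def rng(im):
    h=im.astype(int);m=((h[...,2]>2.6*h[...,1])&(h[...,2]>60)).astype(np.uint8)
    x0,x1,y0,y1=810,960,500,660
    return [(c,np.flatnonzero(m[y0:y1,c]).min()+y0,np.flatnonzero(m[y0:y1,c]).max()+y0,m[y0:y1,c].sum()) if m[y0:y1,c].any() else (c,0,0,0) for c in range(820,960,10)]
for p,q in zip(rng(a),rng(b)): print(p[0],p[1:],q[1:],(q[1]-p[1])/K,(q[2]-p[2])/K)
for x,y in((.448,-.02),(.448,.06)):
    print([(proj('scene',[x,y,.08-dz])-proj('scene',[x,y,.08]))[1].round(2) for dz in(.011,.013,.016)])
```

```text
820 (np.int64(523), np.int64(530), np.uint64(8)) (np.int64(540), np.int64(548), np.uint64(9)) 5.44 5.76
830 (np.int64(519), np.int64(537), np.uint64(19)) (np.int64(535), np.int64(554), np.uint64(20)) 5.12 5.44
840 (np.int64(515), np.int64(542), np.uint64(28)) (np.int64(531), np.int64(561), np.uint64(31)) 5.12 6.08
850 (np.int64(513), np.int64(550), np.uint64(38)) (np.int64(531), np.int64(568), np.uint64(38)) 5.76 5.76
860 (np.int64(519), np.int64(557), np.uint64(39)) (np.int64(537), np.int64(575), np.uint64(39)) 5.76 5.76
870 (np.int64(526), np.int64(564), np.uint64(39)) (np.int64(544), np.int64(582), np.uint64(39)) 5.76 5.76
880 (np.int64(532), np.int64(570), np.uint64(39)) (np.int64(550), np.int64(588), np.uint64(39)) 5.76 5.76
890 (np.int64(538), np.int64(576), np.uint64(39)) (np.int64(556), np.int64(595), np.uint64(40)) 5.76 6.08
900 (np.int64(545), np.int64(583), np.uint64(39)) (np.int64(563), np.int64(602), np.uint64(40)) 5.76 6.08
910 (np.int64(552), np.int64(591), np.uint64(40)) (np.int64(569), np.int64(609), np.uint64(41)) 5.44 5.76
920 (np.int64(558), np.int64(597), np.uint64(40)) (np.int64(576), np.int64(615), np.uint64(40)) 5.76 5.76
930 (np.int64(565), np.int64(596), np.uint64(32)) (np.int64(583), np.int64(613), np.uint64(31)) 5.76 5.44
940 (np.int64(571), np.int64(591), np.uint64(21)) (np.int64(589), np.int64(608), np.uint64(20)) 5.76 5.44
950 (np.int64(577), np.int64(586), np.uint64(10)) (np.int64(595), np.int64(603), np.uint64(9)) 5.76 5.44
[np.float64(3.75), np.float64(4.42), np.float64(5.44)]
[np.float64(3.84), np.float64(4.54), np.float64(5.58)]
```

The paddle has dropped the full 16 mm.

```bash
python3 -c "
from bench import bot
print(bot.job_done())"
```

```text
the job is handed in; nothing more can be done
None
```

The job is handed in: the trolley was caught just past the blue band, held still for over two seconds short of the red section, eased to the end stop and released, with the finial upright in the last camera check and the paddle fully down (about 16 mm); the paddle let go slightly earlier than I intended while I was feeling for contact, and I did not separately re-check the jar, dish and watch, though no move went near them.

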